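# Clamp a cube mould on the vibrating machine and shoot the bolt

### The job

Take the cube mould that has the eye lug out of the drying rack and lower it squarely into the clamp on the vibrating machine, flat on the deck with its lug pointing out between the two front posts - set it down, don't drop or ram it. Then lock it: lift the bolt's handle out of its notch, slide the bolt through the lug's eye into the keeper, and drop the handle fully into the other notch. Leave the plain mould in the rack and the other things on the bench where they are.

Things in the scene. Friction and masses are not known exactly. Their poses are not given: they have to be found in the camera images.
- mould: the mould to clamp: open-topped square steel box, outside 62 x 62 mm, 60 mm high, walls 6 mm, about 0.5 kg, an eye lug on its -x side. Origin: centre of its underside, z up. Starts in one of the rack's bays, lug to the front. The rack leaves only its x faces and lug to grip, the clamp only its bare y faces: put it down on the open bench (free ahead of the gap between rack and machine) and regrasp
- mould_eye (a point): centre of the bore of the mould's eye lug, at (-60, 0, 22) mm in the mould's frame. The lug, 10 mm thick in y and centred on y = 0, is a neck 16 mm high and a ring, outside diameter 28 mm, bore 18 mm along y; it reaches x = -74 mm and is nowhere higher than 36 mm above the mould's underside
- plain_mould: plain cube mould of the same size without a lug, in the other bay of the rack; leave it. Origin at the centre of its underside
- rack: fixed plywood drying rack, 88 x 158 mm, front to -x. Origin: centre of its underside. Floor 6 mm thick. Three dividers, 6 mm thick, tops 64 mm above the bench, from x = -41 to 41 mm, leave two bays 70 mm wide at y = -38 and 38 mm; open at front and back but for a batten (top 12 mm above the bench) at x = -41 and 41 mm
- machine: fixed small vibrating machine, grey housing, dark steel deck 50 mm above the bench from x = -80 to 75 and y = -75 to 145 mm. Origin on the bench under the centre of the mould clamp, front to -x. The barrel bolt lies on the deck ahead of the clamp, along y at x = -60 mm, 72 mm above the bench; keeper at y = -13 to -23 mm, guide straps (23 mm across) at y = 17 to 27 and 93 to 103 mm
- seat (a point): centre of the mould's place, on the deck's top, 50 mm above the bench; axes as the machine's. A seated mould has its origin and axes here (lug to -x). The clamp: a rear fence (inner face x = 33 mm) and two front posts (x = -33 mm), y = -31 to 31 mm, tops 72 mm above the deck, the last 9 mm flared out as a lead-in; between the posts a slot 16 mm wide (y = -8 to 8) for the lug; sides open
- bolt (a joint): slide of the 12 mm round bolt along the machine's y (growing towards -y), in m: 0 = withdrawn, handle in the first notch; 0.036 = shot through the eye into the keeper, handle in the second notch; end stops -0.0015 and 0.0375 (within the notches). It stays where left (friction 1.5 N). A notched plate at x = -75 mm lets it slide only while the handle is up more than about 50 degrees
- handle (a joint): swing of the bolt's handle about the bolt's axis, in rad: 0 = level, pointing to the machine's -x, down in a notch; grows as the handle is lifted; 1.57 = upright, stop at 1.6. It falls by its own weight when let go below upright. The notches are 13 mm wide for the 8 mm handle
- handle_ball (a point): centre of the black ball (diameter 16 mm) at the handle's end, 42 mm from the bolt's axis. Handle down: at x = -102 mm and y = 78 mm (withdrawn) or 42 mm (shot) in the machine's frame, 72 mm above the bench, clear ahead of the deck's front edge. Gripped across the machine's y, it turns between the pads as it swings
- bolt_tip (a point): the bolt's nose, at y = 12 mm in the machine's frame when withdrawn and -24 mm when shot
- stopwatch: black stopwatch lying on the bench, 65 x 58 x 15 mm; leave it. Origin at the centre of its underside
- trowel: trowel with a wooden handle lying on the bench, 275 mm long; leave it. Origin at the centre of its underside
- boil_box_rear: obstacle: tall fixed steel boiling box on the right of the bench with a control unit on its top, in all 440 mm high, filling x = 0.42 to 0.69 m and y = -0.47 to -0.23 m of the bench (world frame). Keep arm and gripper round it, also on the way from the start
- bench_brush: bench brush with a wooden handle, 215 mm long; leave it. Origin at the centre of its underside

How it is judged:
On the way, in this order (a step that is already met when the one before it is completed fails the run):
1. the lugged mould sits flat in the clamp, lug between the front posts, while the bolt is still withdrawn (x of mould_eye in the frame of seat between -0.066 and -0.054 m and y of mould_eye in the frame of seat between -0.006 and 0.006 m and z of mould in the frame of seat below 0.003 m and angle between mould's own z axis and vertical below 0.06 rad and angle between the y axis of mould and the y axis of seat, either way round below 0.1 rad and value of joint bolt below 0.006 m), for 0.2 s.
2. the bolt has been slid through the lug's eye (x of mould_eye in the frame of seat between -0.066 and -0.054 m and y of mould_eye in the frame of seat between -0.006 and 0.006 m and z of mould in the frame of seat below 0.003 m and angle between mould's own z axis and vertical below 0.06 rad and angle between the y axis of mould and the y axis of seat, either way round below 0.1 rad and value of joint bolt above 0.03 m), for 0.1 s.
At the end, for the whole second after the job is handed in: the lugged mould stands flat in the clamp (underside within 3 mm of the deck, tilt under 0.06 rad, turned less than 0.1 rad), its eye within 6 mm of its place in front of the posts, the bolt shot at least 32 mm through the eye with the handle down in the second notch (under 0.12 rad), all at rest (x of mould_eye in the frame of seat between -0.066 and -0.054 m and y of mould_eye in the frame of seat between -0.006 and 0.006 m and z of mould in the frame of seat below 0.003 m and angle between mould's own z axis and vertical below 0.06 rad and angle between the y axis of mould and the y axis of seat, either way round below 0.1 rad and value of joint bolt above 0.032 m and value of joint handle below 0.12 rad and linear speed of mould below 0.02 m/s and velocity of joint bolt between -0.01 and 0.01 m/s); the robot touches nothing.
It fails at once if the plain mould is shifted by more than 20 mm (distance of plain_mould from where it was at the start of the episode above 0.02 m).
It fails at once if the stopwatch, trowel or brush is shifted by more than 30 mm (distance of any of stopwatch, trowel, bench_brush from where it was at the start of the episode above 0.03 m).
It fails at once if the mould is dropped or rammed into the machine (contact over 60 N) (contact force between mould and machine above 60 N).
It fails at once if the bolt is forced across the gate plate without lifting its handle over it (value of joint bolt between 0.009 and 0.027 m and value of joint handle below 0.6 rad).
It also fails if it takes over 72 s, if anything falls off the work surface, if the arm or the gripper's body presses on something with over 40 N, if the wrist force passes 120 N, or if a joint passes its speed limit or range.

### The arm

A 6-joint arm with a two-finger parallel gripper is mounted at the origin on a cart in front of the work surface, level with it; the furniture and walls round the work are solid. World frame = base frame: x ahead of the robot, y to its left, z up, the work surface at z = 0. Lengths are in m, angles in rad, forces in N, time in s.
With the tool pointing down it reaches from about 0.4 to 0.825 m from the base axis. Payload 7 kg.
Tool frame: the origin (TCP) lies at the very end of the fingers, on their centre line; the grasp point (between the pads) lies arm.hold_point_z behind it (arm.hold_point_z is the distance from the TCP to the grasp point, in m); z points along the fingers, y is the line along which they close (so a half turn about z gives the same grasp; the last joint's range is limited). The gripper opens to 88 mm and grips with 3 to 60 N. Pads are 19 mm wide; open, the fingers measure 130 mm over their backs; the gripper's body (78 mm by 193 mm) begins 47 mm behind the grasp point.
Start: joints at [-0.878, 0.359, 0.012, 0, -1.224, -0.288], TCP at [0.266, -0.62, 0.227] pointing down, gripper open.
Joint ranges: [-3.07, 3.07], [-1.43, 2.12], [-1.02, 1.25], [-3.03, 1.67], [-3.05, -0], [-3.03, 3.03]. Speed limits (rad/s): [2.39, 2.39, 3.01, 3.14, 3.14, 3.14].

### API

Orientations are given as [roll, pitch, yaw] about the fixed x, y, z axes, in that order (R = Rz(yaw) Ry(pitch) Rx(roll)).
In Python, from station import arm gives the robot as it stands.
- The arm moves only by the shell command python3 nudge.py 'ROWS' [FORCE]. ROWS is a JSON list of rows, 1 to 20 of them, each of 5 numbers: the finger opening in m, then dx, dy, dz in m, then a turn about the tool's z in rad; each row is the pose to reach, as a shift and turn from the pose commanded when the command began, along the tool's axes at that moment; what a row does not reach only later rows make up. A row lasts 1/12 s, in which the tool goes at most 0.0417 m and 0.125 rad, less where a joint would pass 70% of its speed; a pose out of reach is approached as far as the arm can. The fingers move at their own pace and stop on an object; FORCE is the grip in N (left out, the last holds). Time passes only in rows, so rows that do not move let the fingers close. It prints the time, the measured TCP pose, the force, the opening and the grip force at its end.
- arm.get_state(): the state, without advancing time (a new reading comes with each control period).
- arm.grab_frame(name): name is "scene" or "top" or "wrist"; returns the picture (400x640x3 uint8, red, green, blue); there is no depth.
- arm.camera_params(name): a dict with "fx", "fy", "cx", "cy" (pixels), "T" (4x4, takes a point from camera to world coordinates); the wrist camera has in their place "hand_eye" (4x4, takes a point from camera to tool coordinates, whose origin is the TCP and whose axes are the flange's). Camera axes: x right, y down, z forward; pixel columns grow to the right and rows downward; lengths in m; the calibration is good to about 2 mm. The wrist camera is an equidistant fisheye: a pixel r from the principal point sees the ray r / f radians off the axis. A picture is of the moment at which its call begins: read the wrist's pose just before it. camera_params takes no time and is no camera call.
- arm.job_done(): hands the job in; it is judged then, once.
The state is a dict: "t": time; "q": joint angles; "qd": joint speeds; "joint_efforts": joint torques, N m; "eef_pos": TCP position; "ee_rot": TCP orientation; "force": force on the tool from outside, world axes, zero at the start; "moment": the same for the moment, N m; "width": finger opening in m; "gripper_force": force on a finger pad.
Only numpy, scipy, OpenCV 4.12 (cv2) and the standard library are available. Lean on these libraries where they do the work, as an engineer would, in place of code of your own. Each camera call takes 0.05 s, during which the arm holds its last target. There are 200 camera calls.

## Working session

There is one attempt and no reset: what is moved stays moved. The work goes in short steps, Python scripts to look and compute and a shell command to move; the robot and the scene stay as the last step left them, time stands still between calls to the robot, and variables do not carry over. Pictures are saved under pics/ and viewed, at most 10 in all, crops included, and the job is handed in when it is done.

```bash
ls; mkdir -p pics; python3 - <<'E'
from station import arm
import cv2,numpy as np
s=arm.get_state();print(s['t'],s['eef_pos'],s['ee_rot'],s['width'],arm.hold_point_z)
for n in ['scene','top','wrist']:
    p=arm.camera_params(n);print(n,{k:np.round(v,4).tolist() for k,v in p.items()})
    im=arm.grab_frame(n);cv2.imwrite(f'pics/{n}0.png',im[:,:,::-1])
E
```

```text
nudge.py
pics
station.py
0.0 [ 0.26561408 -0.6200066   0.22563519] [ 3.13992551e+00 -1.76437896e-04 -2.73689650e+00] 0.08771987307756643 0.0188
scene {'fx': 417.6408, 'fy': 417.6408, 'cx': 324.729, 'cy': 191.2609, 'T': [[-0.6561, -0.4567, 0.6008, -0.2355], [-0.7546, 0.404, -0.517, 0.701], [-0.0066, -0.7926, -0.6097, 0.9172], [0.0, 0.0, 0.0, 1.0]]}
top {'fx': 511.6579, 'fy': 511.6579, 'cx': 326.567, 'cy': 194.8274, 'T': [[-0.0033, -0.9845, 0.1752, 0.293], [-0.9999, 0.0054, 0.0111, -0.0043], [-0.0119, -0.1751, -0.9845, 1.6113], [0.0, 0.0, 0.0, 1.0]]}
wrist {'fx': 309.7069, 'fy': 309.7069, 'cx': 319.3314, 'cy': 196.5413, 'hand_eye': [[0.0004, -0.9677, -0.2522, 0.0674], [1.0, 0.0004, -0.0, 0.0002], [0.0001, -0.2522, 0.9677, -0.1586], [0.0, 0.0, 0.0, 1.0]]}
```
View pics/top0.png

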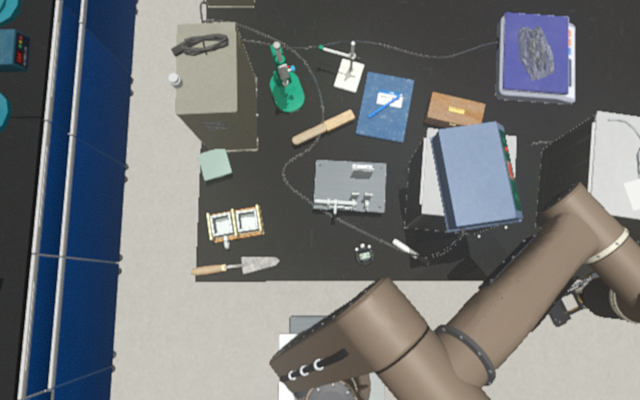

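View pics/scene0.png

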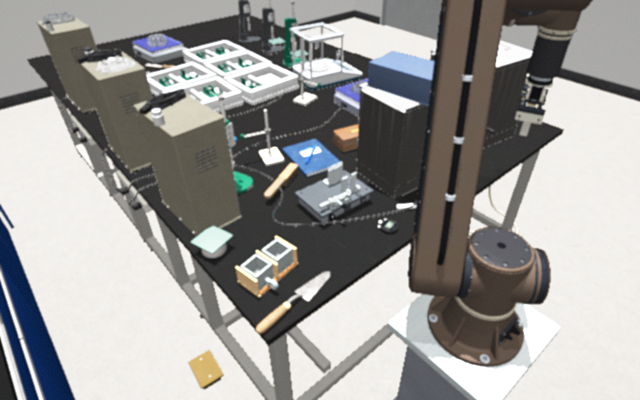

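The top view shows the rack at about (235,222), with the lugged mould in its left bay (lug near (226,243)). The machine is at (350,187), the stopwatch at (365,255), the trowel at (236,265), and the boiling box at (475,175).

```bash
cat > h.py <<'E'
from station import arm
import cv2,numpy as np
from scipy.spatial.transform import Rotation as Ro
def ray(n,uv,st=None):
    p=arm.camera_params(n);u,v=uv
    x=np.array([(u-p['cx'])/p['fx'],(v-p['cy'])/p['fy'],1.])
    if n=='wrist':
        r=np.hypot(x[0],x[1]);k=np.sin(r)/r if r>1e-9 else 1
        x=np.array([x[0]*k,x[1]*k,np.cos(r)])
        T=np.eye(4);T[:3,:3]=Ro.from_euler('xyz',st['ee_rot']).as_matrix();T[:3,3]=st['eef_pos'];T=T@p['hand_eye']
    else: T=p['T']
    T=np.array(T);d=T[:3,:3]@x;return T[:3,3],d/np.linalg.norm(d)
def onz(n,uv,z,st=None):
    o,d=ray(n,uv,st);return o+d*(z-o[2])/d[2]
def two(a,b):
    (o1,d1),(o2,d2)=a,b
    t=np.linalg.lstsq(np.c_[d1,-d2],o2-o1,rcond=None)[0]
    p,q=o1+t[0]*d1,o2+t[1]*d2;return (p+q)/2,np.linalg.norm(p-q)
def proj(n,P):
    p=arm.camera_params(n);c=np.linalg.inv(p['T'])@np.r_[P,1];return p['fx']*c[0]/c[2]+p['cx'],p['fy']*c[1]/c[2]+p['cy']
E
python3 - <<'E'
from h import *
im=cv2.imread('pics/top0.png')
a=cv2.resize(im[195:285,190:290],(800,720),interpolation=cv2.INTER_CUBIC)
a=cv2.resize(im[200:255,200:272],None,fx=5.5,fy=5.5,interpolation=cv2.INTER_CUBIC)
b=cv2.resize(im[155:220,308:392],None,fx=4.5,fy=4.5,interpolation=cv2.INTER_CUBIC)
H=max(a.shape[0],b.shape[0]);c=np.zeros((H,a.shape[1]+b.shape[1],3),np.uint8);c[:a.shape[0],:a.shape[1]]=a;c[:b.shape[0],a.shape[1]:]=b
print(c.shape,a.shape);cv2.imwrite('pics/c1.png',c)
for n,uv in [('rackc',(235,222)),('mach',(350,187)),('sw',(365,255)),('trow',(236,265))]: print(n,onz('top',uv,0.05))
E
```

```text
(302, 774, 3) (302, 396, 3)
rackc [0.48745764 0.29548109 0.05      ]
mach [ 0.59515162 -0.05946646  0.05      ]
sw [ 0.38482419 -0.10256167  0.05      ]
trow [0.35623446 0.2887571  0.05      ]
```

View pics/c1.png

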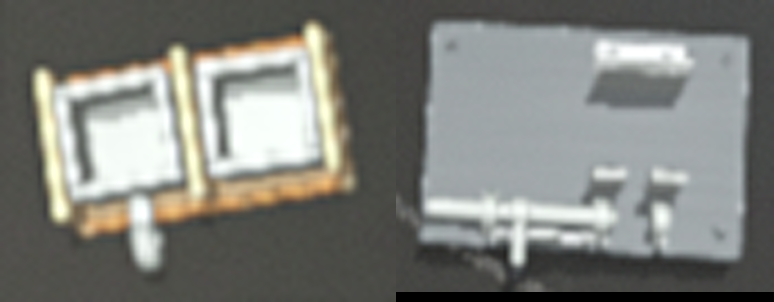

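The crop shows the lugged mould's rim corners at crop pixels (52,92), (170,65), (188,180) and (75,200), with its lug at (147,265). On the machine, the deck corners, fence, two posts and withdrawn bolt with its handle down can all be seen.

```bash
python3 - <<'E'
from h import *
A=lambda p:(200+p[0]/5.5-.4,200+p[1]/5.5-.4)
B=lambda p:(308+(p[0]-396)/4.5-.4,155+p[1]/4.5-.4)
M=[onz('top',A(p),.066)[:2] for p in [(52,92),(170,65),(188,180),(75,200)]]
print('mould',np.round(M,4).tolist(),np.mean(M,0))
print('lug',onz('top',A((147,265)),.028))
print(np.linalg.norm(np.diff(M,axis=0),axis=1))
D=[onz('top',B(p),.05)[:2] for p in [(432,22),(750,38),(743,260),(420,242)]]
print('deck',np.round(D,4).tolist(),np.mean(D,0),np.linalg.norm(np.diff(D,axis=0),axis=1))
e=D[0]-D[1]+D[3]-D[2];print('machine yaw',np.arctan2(-e[0],e[1]))
print('slot',onz('top',B((636,178)),.12),'fence',onz('top',B((645,48)),.122),'ball',onz('top',B((518,262)),.072))
E
```

```text
mould [[0.5033, 0.3723], [0.5181, 0.3071], [0.4539, 0.2952], [0.4432, 0.3574]] [0.47961813 0.33299256]
lug [0.4100605  0.32434018 0.028     ]
[0.06687567 0.06523152 0.06305738]
deck [[0.6837, 0.0475], [0.6709, -0.1738], [0.515, -0.1653], [0.5286, 0.0556]] [ 0.59955472 -0.0589985 ] [0.22161946 0.15606603 0.22134998]
machine yaw -0.05965852147182646
slot [ 0.55985978 -0.0890819   0.12      ] fence [ 0.64706512 -0.09625444  0.122     ] ball [ 0.51130535 -0.01138326  0.072     ]
```

```bash
python3 nudge.py '[[0.088,0,0.04,0,0.1],[0.088,0,0.08,0,0.2],[0.088,0,0.12,0,0.3],[0.088,0,0.16,0,0.42],[0.088,0,0.20,0,0.54],[0.088,0,0.24,0,0.66],[0.088,0,0.25,0,0.66],[0.088,0,0.25,0,0.66]]'; python3 -c "
from h import *
print(np.round(arm.get_state()['q'],3))"
```

```text
t: 0.82
eef_pos: [0.166, -0.3882, 0.2272]
ee_rot: [-3.141, 0.002, 2.887]
force: [0.2, -0.3, 0.4]
width: 0.0875
gripper_force: 0.0
[-6.960e-01 -7.600e-02 -5.060e-01 -1.000e-03 -1.139e+00 -1.129e+00]
```

```bash
python3 nudge.py '[[0.088,-0.023,0.026,0,0],[0.088,-0.046,0.052,0,0],[0.088,-0.068,0.078,0,0],[0.088,-0.091,0.104,0,0],[0.088,-0.106,0.134,0,0],[0.088,-0.120,0.163,0,0],[0.088,-0.135,0.193,0,0],[0.088,-0.142,0.219,0,0],[0.088,-0.149,0.245,0,0],[0.088,-0.156,0.271,0,0],[0.088,-0.154,0.300,0,0],[0.088,-0.152,0.330,0,0],[0.088,-0.149,0.357,0,0],[0.088,-0.149,0.357,0,0]]'; python3 -c "
from h import *
print(np.round(arm.get_state()['q'],3))"
```

```text
t: 1.98
eef_pos: [0.4032, -0.0797, 0.2267]
ee_rot: [3.141, 0.001, 2.89]
force: [-0.2, -0.6, 0.8]
width: 0.0875
gripper_force: 0.0
[ 0.29  -0.097 -0.526 -0.    -1.141 -2.112]
```

```bash
python3 nudge.py '[[0.088,-0.04,0.017,0,-0.1],[0.088,-0.08,0.034,0,-0.19],[0.088,-0.118,0.051,0,-0.19],[0.088,-0.118,0.051,0,-0.19],[0.088,-0.118,0.051,0,-0.19]]'; python3 - <<'E'
from h import *
import json
s=arm.get_state();im=arm.grab_frame('wrist');cv2.imwrite('pics/w1.png',im[:,:,::-1])
print(s['eef_pos'],s['ee_rot']);json.dump({k:list(map(float,s[k])) for k in('eef_pos','ee_rot')},open('w1.json','w'))
E
```

```text
t: 2.4
eef_pos: [0.5308, -0.0633, 0.2246]
ee_rot: [-3.14, -0.003, 3.077]
force: [0.1, -0.8, -0.8]
width: 0.0872
gripper_force: 0.0
[ 0.53083016 -0.06325534  0.22464762] [-3.14046244e+00 -2.95933745e-03  3.07670957e+00]
```

View pics/w1.png

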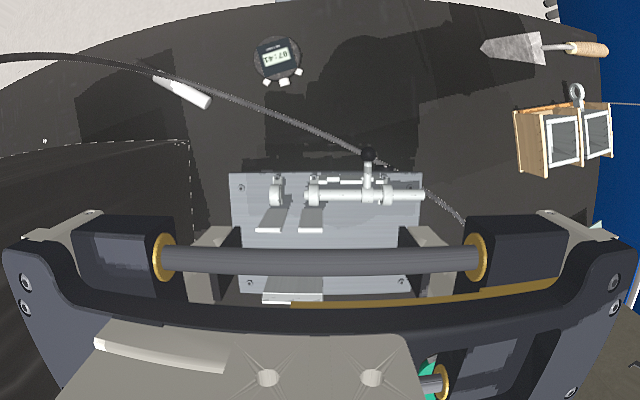

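The wrist view shows the deck from about (230,172) to (425,295), with the two posts at (272,220) and (312,220). The bolt lies along row 195, the ball is at (368,153), and the stopwatch, trowel and rack are further up.

```bash
python3 - <<'E'
from h import *
im=cv2.imread('pics/w1.png');cv2.imwrite('pics/c2.png',cv2.resize(im[140:240,222:432],None,fx=3.8,fy=3.8,interpolation=cv2.INTER_CUBIC))
E
```

```text
(no output)
```

View pics/c2.png

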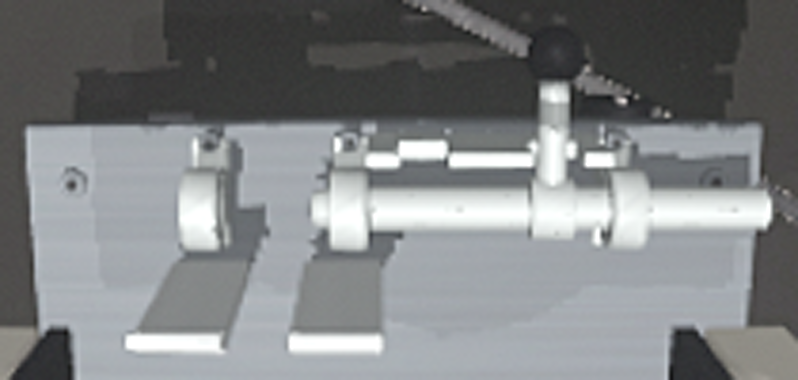

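```bash
python3 - <<'E'
from h import *
import json
s=json.load(open('w1.json'))
C=lambda p:(222+p[0]/3.8-.37,140+p[1]/3.8-.37)
W=lambda p,z:onz('wrist',C(p),z,s)
fl,fr=W((25,125),.05),W((762,125),.05)  # fl: y=-75, fr: y=145
d=fr-fl;print('front edge',fl,fr,np.linalg.norm(d),'yaw',np.arctan2(-d[0],d[1]))
b1,b2=W((470,207),.077),W((700,208),.077);d2=b2-b1;print('bolt yaw',np.arctan2(-d2[0],d2[1]),b1)
yaw=-.06;R=np.array([[np.cos(yaw),-np.sin(yaw)],[np.sin(yaw),np.cos(yaw)]])
def seat(n,p,z,loc): w=W(p,z)[:2];print(n,w,'seat:',w-R@np.array(loc))
seat('ball',(557,52),.072,(-.102,.078))
seat('edge mid',(393,125),.05,(-.080,.035))
seat('slot',(257,342),.122,(-.033,0))
seat('postL',(125,342),.122,(-.033,-.031))
seat('postR',(383,342),.122,(-.033,.031))
seat('bolt/strap1',(350,210),.0835,(-.060,.022))
seat('strap2',(629,210),.0835,(-.060,.098))
seat('keeper',(205,212),.0835,(-.060,-.018))
im=cv2.imread('pics/w1.png')
E
```

```text
front edge [ 0.51524316 -0.16491556  0.05      ] [0.52908718 0.05362766 0.05      ] 0.2189812682492573 yaw -0.06326232235666653
bolt yaw -0.06766445525448653 [ 0.54185256 -0.03729298  0.077     ]
ball [ 0.50189619 -0.01152604] seat: [ 0.59903546 -0.09550201]
edge mid [ 0.52302073 -0.05645925] seat: [ 0.60077804 -0.09619339]
slot [ 0.56020289 -0.09224347] seat: [ 0.59314351 -0.09422228]
postL [ 0.55852084 -0.12428341] seat: [ 0.59332034 -0.09531801]
postR [ 0.56201985 -0.06236677] seat: [ 0.59310158 -0.0952898 ]
bolt/strap1 [ 0.53899122 -0.06931236] seat: [ 0.59756405 -0.09487061]
strap2 [0.54373832 0.00495004] seat: [ 0.59775388 -0.09647145]
keeper [ 0.53705925 -0.10769701] seat: [ 0.59803064 -0.09332724]
```

```bash
python3 nudge.py '[[0.088,0.008,0.04,0,-0.12],[0.088,0.016,0.08,0,-0.24],[0.088,0.024,0.12,0,-0.36],[0.088,0.032,0.16,0,-0.48],[0.088,0.04,0.20,0,-0.60],[0.088,0.048,0.24,0,-0.72],[0.088,0.056,0.28,0,-0.84],[0.088,0.064,0.32,0,-0.96],[0.088,0.072,0.36,0,-1.08],[0.088,0.08,0.40,0,-1.20],[0.088,0.089,0.438,0,-1.32],[0.088,0.089,0.438,0,-1.44],[0.088,0.089,0.438,0,-1.56],[0.088,0.089,0.438,0,-1.68],[0.088,0.089,0.438,0,-1.80],[0.088,0.089,0.438,0,-1.856],[0.088,0.089,0.438,0,-1.856],[0.088,0.089,0.438,0,-1.856]]'; python3 - <<'E'
from h import *
import json
s=arm.get_state();im=arm.grab_frame('wrist');cv2.imwrite('pics/w2.png',im[:,:,::-1])
print(s['q']);json.dump({k:list(map(float,s[k])) for k in('eef_pos','ee_rot')},open('w2.json','w'))
E
```

```text
t: 3.95
eef_pos: [0.4682, 0.3788, 0.227]
ee_rot: [-3.141, 0.0, -1.353]
force: [-0.4, -0.5, 0.4]
width: 0.088
gripper_force: 0.0
[ 1.00433780e+00  2.39540929e-01 -1.54813472e-01 -8.01450343e-05
 -1.17594490e+00 -7.86634476e-01]
```

View pics/w2.png

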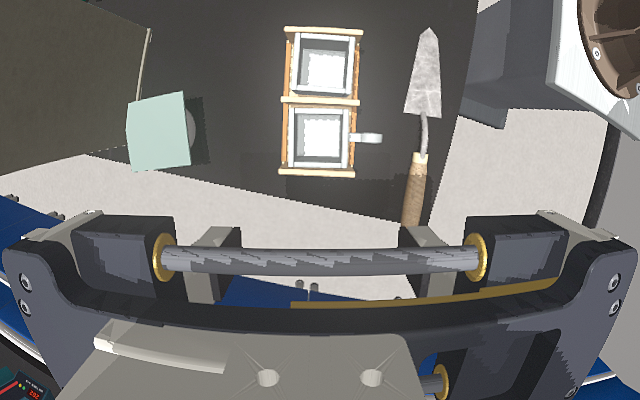

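The lugged mould is in the lower bay at about (293–350, 106–168), with its lug at (366,138) facing the robot. It is nearly square to the gripper.

```bash
python3 - <<'E'
from h import *
import json
s=json.load(open('w2.json'))
im=cv2.imread('pics/w2.png');g=cv2.cvtColor(im,cv2.COLOR_BGR2HSV)
for y in (115,125,150,160): print('row',y,'x280..',[f"{v}/{h}" for v,h in zip(g[y,280:300,2],g[y,280:300,1])],'x340..',[f"{v}/{h}" for v,h in zip(g[y,340:362,2],g[y,340:362,1])])
for x in (305,320,335): print('col',x,[f"{v}/{h}" for v,h in zip(g[94:112,x,2],g[94:112,x,1])],'y158..',[f"{v}/{h}" for v,h in zip(g[158:182,x,2],g[158:182,x,1])])
lug=(g[125:152,352:395,2]>110)&(g[125:152,352:395,1]<60);ys,xs=np.nonzero(lug);print('lug',xs.min()+352,xs.max()+352,ys.min()+125,ys.max()+125,ys.mean()+125)
E
```

```text
row 115 x280.. ['96/8', '95/3', '79/52', '247/121', '247/115', '245/116', '247/118', '238/118', '150/14', '255/0', '255/0', '255/0', '255/0', '255/3', '99/5', '115/4', '114/2', '144/5', '177/6', '189/7'] x340.. ['123/4', '119/4', '108/5', '224/6', '255/0', '255/0', '255/0', '255/0', '216/8', '230/53', '230/53', '185/90', '246/112', '243/109', '247/112', '240/109', '197/106', '93/30', '103/5', '107/7', '105/5', '105/7']
row 125 x280.. ['92/3', '91/6', '140/84', '255/120', '246/116', '249/116', '227/122', '172/102', '186/7', '255/0', '255/0', '255/0', '255/0', '247/7', '100/3', '117/7', '114/4', '160/5', '199/4', '209/6'] x340.. ['158/6', '123/0', '162/5', '242/3', '255/0', '255/0', '255/0', '251/7', '211/10', '183/71', '200/84', '239/113', '242/110', '244/108', '255/112', '224/114', '93/30', '105/5', '105/7', '106/10', '104/10', '107/10']
row 150 x280.. ['84/18', '158/103', '220/117', '246/115', '247/117', '255/115', '173/119', '219/54', '253/13', '255/0', '255/0', '255/0', '255/0', '208/5', '102/8', '111/5', '126/6', '191/5', '205/5', '204/5'] x340.. ['124/6', '132/2', '220/6', '255/
[... 1190 characters left out ...]
55/0', '255/0'] y158.. ['135/4', '136/4', '131/4', '134/6', '188/8', '255/0', '255/0', '255/1', '247/6', '211/5', '149/70', '149/72', '255/67', '255/38', '255/29', '255/31', '255/21', '213/63', '103/50', '75/3', '82/12', '83/6', '83/6', '82/12']
col 335 ['123/2', '125/4', '139/13', '199/63', '255/54', '255/26', '255/19', '255/19', '255/17', '255/34', '121/48', '137/48', '196/64', '210/69', '205/30', '250/6', '255/0', '255/0'] y158.. ['131/4', '137/6', '138/7', '135/6', '130/6', '255/5', '255/0', '255/1', '252/5', '238/8', '129/49', '145/69', '146/70', '243/64', '255/32', '255/31', '255/29', '255/36', '238/75', '78/20', '90/6', '90/11', '83/12', '84/15']
lug 352 382 132 143 137.24920127795528
```

```bash
python3 - <<'E'
from h import *
import json
s=json.load(open('w2.json'))
W=lambda p,z:onz('wrist',p,z,s)[:2]
L1,R1=W((288.4,115),.066),W((347.8,115),.066)
L2,R2=W((287.2,160),.066),W((346.3,160),.066)
T1,T2=W((305,107.6),.066),W((335,108.2),.066)
B1,B2=W((305,166.4),.066),W((335,167),.066)
print('x size',np.linalg.norm(L1-R1),np.linalg.norm(L2-R2),'y size',np.linalg.norm(T1-B1),np.linalg.norm(T2-B2))
for d in (L1-R1,L2-R2,(T2-T1)*-1,(B2-B1)*-1): print('yaw x',np.arctan2(d[1],d[0]))
for d in (L2-L1,R2-R1): print('yaw y',np.arctan2(-d[0],d[1]))
print('c',(L1+R1+L2+R2)/4,(T1+T2+B1+B2)/4)
print('lug tip',W((382.5,138),.028))
# divider tops z=.064: outer edges
print('div',[W((320,y),.064) for y in (97.3,103,169.6,175)])
print(proj('top',[.48,.333,.066]))
E
```

```text
x size 0.06078034877638588 0.06161644326544804 y size 0.06115454947114223 0.06117595274524354
yaw x 0.21733865472141536
yaw x 0.21743015020800738
yaw x 0.19815793314949148
yaw x 0.19796049934362916
yaw y 0.1784164134812327
yaw y 0.19623932358801857
c [0.48048498 0.33356822] [0.47786568 0.33299607]
lug tip [0.40617989 0.31931776]
div [array([0.48687545, 0.29237492]), array([0.48559031, 0.29817242]), array([0.47049661, 0.36620902]), array([0.46924227, 0.37185871])]
(np.float64(221.64568993253877), np.float64(223.8473880937482))
```

```bash
python3 nudge.py '[[0.088,0.024,-0.001,0.02,0.015],[0.088,0.047,-0.002,0.04,0.015],[0.088,0.047,-0.002,0.08,0.015],[0.088,0.047,-0.002,0.115,0.015],[0.088,0.047,-0.002,0.14,0.015],[0.088,0.047,-0.002,0.16,0.015],[0.088,0.047,-0.002,0.172,0.015],[0.088,0.047,-0.002,0.181,0.015],[0.088,0.047,-0.002,0.181,0.015],[0.05,0.047,-0.002,0.181,0.015],[0.05,0.047,-0.002,0.181,0.015],[0.05,0.047,-0.002,0.181,0.015],[0.05,0.047,-0.002,0.181,0.015],[0.05,0.047,-0.002,0.181,0.015],[0.05,0.047,-0.002,0.181,0.015]]' 35
```

```text
t: 5.25
eef_pos: [0.4805, 0.3343, 0.0464]
ee_rot: [-3.141, 0.001, -1.366]
force: [-4.0, -0.7, 6.8]
width: 0.0617
gripper_force: 35.0
```

```bash
python3 nudge.py '[[0.05,0,0,-0.02,0],[0.05,0,0,-0.05,0],[0.05,0,0,-0.085,0],[0.05,0,0,-0.1,0],[0.05,0.034,0.012,-0.1,0.04],[0.05,0.068,0.024,-0.1,0.08],[0.05,0.102,0.036,-0.1,0.12],[0.05,0.136,0.048,-0.1,0.17],[0.05,0.17,0.06,-0.1,0.22],[0.05,0.199,0.072,-0.09,0.268],[0.05,0.199,0.072,-0.06,0.268],[0.05,0.199,0.072,-0.03,0.268],[0.05,0.199,0.072,-0.015,0.268],[0.05,0.199,0.072,-0.007,0.268],[0.05,0.199,0.072,-0.002,0.268],[0.05,0.199,0.072,-0.002,0.268]]'
```

```text
t: 6.58
eef_pos: [0.4504, 0.1246, 0.0469]
ee_rot: [3.14, -0.001, -1.634]
force: [-0.6, -0.0, -5.8]
width: 0.0618
gripper_force: 35.0
```

```bash
python3 nudge.py '[[0.05,0,0,0.003,0],[0.05,0,0,0.005,0],[0.05,0,0,0.0065,0],[0.05,0,0,0.0065,0]]'
```

```text
t: 6.92
eef_pos: [0.4508, 0.1249, 0.0413]
ee_rot: [-3.141, 0.0, -1.634]
force: [0.8, -0.5, -6.2]
width: 0.0617
gripper_force: 35.0
```

```bash
python3 nudge.py '[[0.05,0,0,0.001,0],[0.05,0,0,0.002,0],[0.05,0,0,0.002,0]]'
```

```text
t: 7.17
eef_pos: [0.451, 0.125, 0.0404]
ee_rot: [-3.141, 0.0, -1.633]
force: [-4.2, -0.0, 10.4]
width: 0.0618
gripper_force: 35.0
```

```bash
python3 nudge.py '[[0.088,0,0,0.002,0],[0.088,0,0,0.002,0],[0.088,0,0,0,0],[0.088,0,0,-0.03,0],[0.088,0,0,-0.07,0],[0.088,0,0,-0.11,-0.12],[0.088,0,0.02,-0.14,-0.24],[0.088,0,0.04,-0.14,-0.36],[0.088,0.003,0.05,-0.14,-0.48],[0.088,0.003,0.05,-0.14,-0.60],[0.088,0.003,0.05,-0.14,-0.72],[0.088,0.003,0.05,-0.14,-0.84],[0.088,0.003,0.05,-0.14,-0.96],[0.088,0.003,0.05,-0.14,-1.08],[0.088,0.003,0.05,-0.14,-1.20],[0.088,0.003,0.05,-0.14,-1.32],[0.088,0.003,0.05,-0.14,-1.44],[0.088,0.003,0.05,-0.14,-1.571],[0.088,0.003,0.05,-0.14,-1.571],[0.088,0.003,0.05,-0.14,-1.571]]'; python3 - <<'E'
from h import *
import json
s=arm.get_state();im=arm.grab_frame('wrist');cv2.imwrite('pics/w3.png',im[:,:,::-1])
print(s['q']);json.dump({k:list(map(float,s[k])) for k in('eef_pos','ee_rot')},open('w3.json','w'))
E
```

```text
t: 8.83
eef_pos: [0.4007, 0.1249, 0.1794]
ee_rot: [-3.141, -0.001, -0.066]
force: [-0.2, -0.6, -0.1]
width: 0.0875
gripper_force: 0.0
[ 7.76856324e-01 -3.65497400e-02 -5.87255611e-01  1.55812029e-04
 -1.01943519e+00  7.27749467e-01]
```

View pics/w3.png

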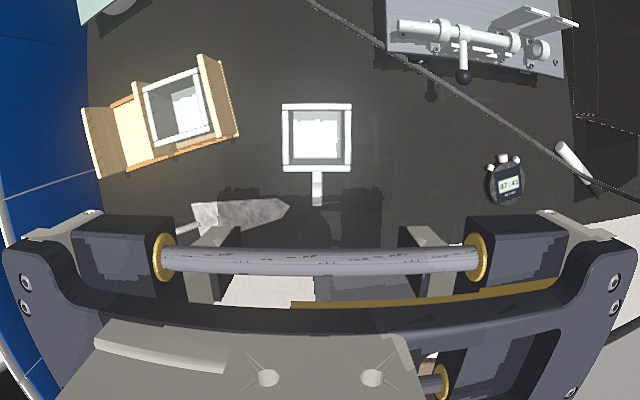

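The mould stands squarely on the bench with its rim at about (282–352, 104–171) and its lug pointing at the robot at (318,190). The plain mould is still in the rack.

```bash
python3 - <<'E'
from h import *
import json
s=json.load(open('w3.json'))
im=cv2.imread('pics/w3.png');g=im.min(2).astype(int)
W=lambda p,z=.06:onz('wrist',p,z,s)[:2]
m=(g>200).astype(np.uint8);m[:, :270]=0;m[:,365:]=0;m[:95]=0;m[178:]=0
c=max(cv2.findContours(m,cv2.RETR_EXTERNAL,cv2.CHAIN_APPROX_NONE)[0],key=cv2.contourArea)
r=cv2.minAreaRect(c);b=cv2.boxPoints(r);print(r,b.tolist())
P=np.array([W(p) for p in b]);print(np.round(P,4).tolist(),P.mean(0),np.linalg.norm(np.roll(P,-1,0)-P,axis=1))
for i in range(2):
    d=P[i+1]-P[i];print('dir',np.arctan2(d[1],d[0])%(np.pi/2)-np.pi/2)
print('lug tip rows',[ (y,g[y,318]) for y in range(198,212)],W((318,206),.022))
print([int(v) for v in g[190,305:332]])
E
```

```text
((315.5, 134.5), (45.0, 45.0), 90.0) [[293.0, 112.0], [338.0, 112.0], [338.0, 157.0], [293.0, 157.0]]
[[0.4751, 0.1437], [0.4724, 0.1038], [0.4318, 0.1062], [0.4345, 0.1468]] [0.45345497 0.12512849] [0.03997915 0.04063476 0.04068911 0.04068446]
dir -0.06799763183092988
dir -0.0584989035248209
lug tip rows [(198, np.int64(172)), (199, np.int64(170)), (200, np.int64(167)), (201, np.int64(162)), (202, np.int64(158)), (203, np.int64(146)), (204, np.int64(187)), (205, np.int64(173)), (206, np.int64(75)), (207, np.int64(57)), (208, np.int64(64)), (209, np.int64(64)), (210, np.int64(64)), (211, np.int64(62))] [0.37596028 0.12820751]
[86, 86, 86, 87, 88, 82, 63, 214, 252, 245, 250, 251, 251, 252, 254, 255, 196, 125, 75, 84, 86, 86, 86, 85, 85, 87, 86]
```

```bash
python3 nudge.py '[[0.088,0.03,-0.002,0,0],[0.088,0.05,-0.003,0.02,0],[0.088,0.05,-0.003,0.06,0],[0.088,0.05,-0.003,0.10,0],[0.088,0.05,-0.003,0.13,0],[0.088,0.05,-0.003,0.15,0],[0.088,0.05,-0.003,0.158,0],[0.088,0.05,-0.003,0.158,0],[0.05,0.05,-0.003,0.158,0],[0.05,0.05,-0.003,0.158,0],[0.05,0.05,-0.003,0.158,0],[0.05,0.05,-0.003,0.158,0],[0.05,0.05,-0.003,0.158,0],[0.05,0.05,-0.003,0.158,0]]' 40
```

```text
t: 10.05
eef_pos: [0.4512, 0.1249, 0.0222]
ee_rot: [-3.141, -0.001, -0.063]
force: [-2.5, -1.1, 8.1]
width: 0.0618
gripper_force: 40.0
```

```bash
python3 nudge.py '[[0.05,0,0,-0.02,0],[0.05,0,0,-0.06,0],[0.05,0,0,-0.10,0],[0.05,0,0,-0.14,0],[0.05,0.02,0.026,-0.15,0],[0.05,0.04,0.053,-0.15,0],[0.05,0.06,0.079,-0.15,0],[0.05,0.081,0.105,-0.15,0],[0.05,0.101,0.132,-0.15,0],[0.05,0.121,0.158,-0.15,0],[0.05,0.142,0.184,-0.15,0],[0.05,0.155,0.203,-0.15,0],[0.05,0.162,0.2105,-0.145,0],[0.05,0.162,0.2105,-0.145,0],[0.05,0.162,0.2105,-0.145,0]]'; python3 - <<'E'
from h import *
import json
s=arm.get_state();im=arm.grab_frame('wrist');cv2.imwrite('pics/w4.png',im[:,:,::-1])
t=arm.grab_frame('scene');cv2.imwrite('pics/s4.png',t[:,:,::-1])
print(s['eef_pos'],s['ee_rot']);json.dump({k:list(map(float,s[k])) for k in('eef_pos','ee_rot')},open('w4.json','w'))
print(proj('scene',[.6,-.095,.12]))
a=cv2.resize(cv2.imread('pics/s4.png')[140:230,270:400],None,fx=6,fy=6,interpolation=cv2.INTER_CUBIC);cv2.imwrite('pics/s4c.png',a)
E
```

```text
t: 11.3
eef_pos: [0.5979, -0.0957, 0.1646]
ee_rot: [-3.141, 0.003, -0.065]
force: [0.4, 0.0, -6.0]
width: 0.062
gripper_force: 40.0
[ 0.59785464 -0.09572769  0.16455119] [-3.14133467e+00  3.10787607e-03 -6.46203311e-02]
(np.float64(341.98782874641614), np.float64(170.0004663214908))
```

View pics/s4c.png

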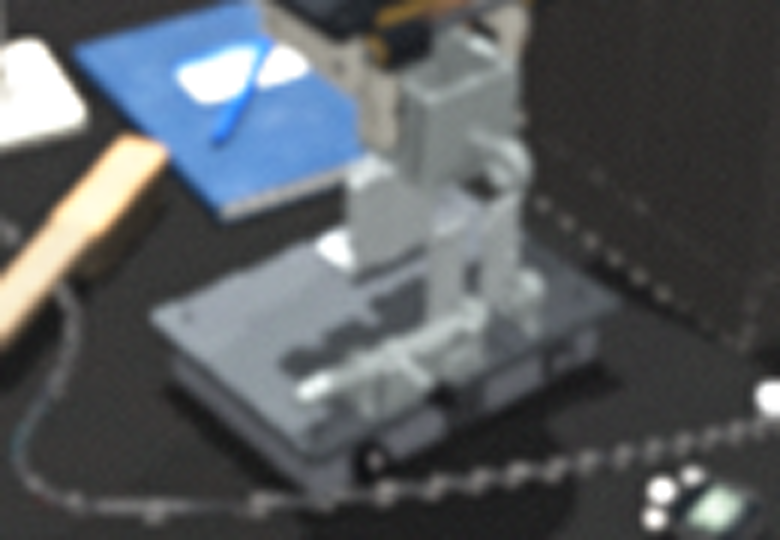

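The mould hangs upright above the clamp with its lug over the gap between the front posts, at about crop (510,170). I'm lowering it in stages.

```bash
python3 nudge.py '[[0.05,0,0,0.008,0],[0.05,0,0,0.016,0],[0.05,0,0,0.022,0],[0.05,0,0,0.027,0],[0.05,0,0,0.032,0],[0.05,0,0,0.037,0],[0.05,0,0,0.037,0]]'
```

```text
t: 11.98
eef_pos: [0.5985, -0.0955, 0.1277]
ee_rot: [3.141, 0.002, -0.063]
force: [-1.2, -0.8, -5.5]
width: 0.0618
gripper_force: 40.0
```

```bash
python3 nudge.py '[[0.05,0,0,0.008,0],[0.05,0,0,0.016,0],[0.05,0,0,0.024,0],[0.05,0,0,0.032,0],[0.05,0,0,0.040,0],[0.05,0,0,0.046,0],[0.05,0,0,0.049,0],[0.05,0,0,0.051,0],[0.05,0,0,0.051,0]]'
```

```text
t: 12.73
eef_pos: [0.599, -0.0956, 0.0776]
ee_rot: [3.141, 0.001, -0.063]
force: [-0.4, -0.1, -5.0]
width: 0.0621
gripper_force: 40.0
```

```bash
python3 nudge.py '[[0.05,0,0,0.0015,0],[0.05,0,0,0.003,0],[0.05,0,0,0.004,0],[0.05,0,0,0.005,0],[0.05,0,0,0.005,0]]'
```

```text
t: 13.15
eef_pos: [0.599, -0.0955, 0.073]
ee_rot: [-3.142, 0.0, -0.063]
force: [-0.9, -0.4, -5.7]
width: 0.0618
gripper_force: 40.0
```

```bash
python3 nudge.py '[[0.05,0,0,0.001,0],[0.05,0,0,0.0018,0],[0.05,0,0,0.0018,0]]'
```

```text
t: 13.4
eef_pos: [0.5993, -0.0956, 0.0722]
ee_rot: [3.142, -0.001, -0.062]
force: [-3.9, 1.7, 4.1]
width: 0.0615
gripper_force: 40.0
```

```bash
python3 nudge.py '[[0.088,0,0,0.001,0],[0.088,0,0,0.0005,0],[0.088,0,0,0,0],[0.088,0,0,-0.01,0],[0.088,0,0,-0.03,0],[0.088,0,0,-0.07,0],[0.088,0,0,-0.10,0],[0.06,-0.026,-0.02,-0.115,0],[0.04,-0.052,-0.04,-0.115,0],[0.04,-0.078,-0.06,-0.115,0],[0.04,-0.103,-0.078,-0.115,0],[0.04,-0.103,-0.078,-0.115,0],[0.04,-0.103,-0.078,-0.115,0]]'; python3 - <<'E'
from h import *
import json
s=arm.get_state();im=arm.grab_frame('wrist');cv2.imwrite('pics/w5.png',im[:,:,::-1])
t=arm.grab_frame('scene');cv2.imwrite('pics/s5.png',t[:,:,::-1])
json.dump({k:list(map(float,s[k])) for k in('eef_pos','ee_rot')},open('w5.json','w'))
E
```

```text
t: 14.48
eef_pos: [0.501, -0.0104, 0.1879]
ee_rot: [-3.141, -0.003, -0.06]
force: [0.5, 0.0, 0.1]
width: 0.053
gripper_force: 0.0
```

View pics/w5.png

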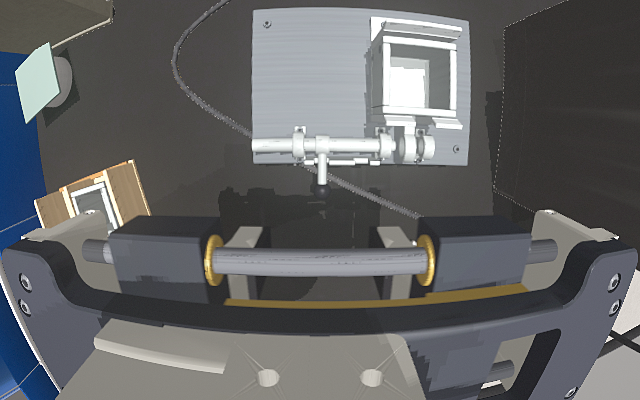

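The mould sits between the fence and posts with its lug in the slot at about (402,147). The bolt is withdrawn and the handle is down, with the ball at (321,191). I'll check the ball's position numerically.

```bash
python3 - <<'E'
from h import *
import json
s=json.load(open('w5.json'));print(s)
g=cv2.imread('pics/w5.png').max(2)
print(g[180:204:1,321].tolist());
for y in (186,190,194):print(y,g[y,308:335].tolist())
m=((g<45)).astype(np.uint8);m[:182]=0;m[203:]=0;m[:,:308]=0;m[:,334:]=0
ys,xs=np.nonzero(m);print(xs.min(),xs.max(),ys.min(),ys.max(),len(xs))
print(onz('wrist',(xs.mean(),ys.mean()),.072,s),onz('wrist',(321,191),.072,s))
E
```

```text
{'eef_pos': [0.5009526161857607, -0.010360813901895008, 0.18786893130236948], 'ee_rot': [-3.1406993683034603, -0.0025182543529491674, -0.06035577124399372]}
[251, 251, 255, 244, 178, 52, 72, 75, 86, 106, 122, 111, 93, 84, 81, 70, 69, 66, 62, 59, 64, 76, 77, 65]
186 [82, 84, 66, 63, 65, 65, 64, 62, 64, 69, 68, 70, 69, 72, 70, 71, 72, 70, 71, 68, 66, 69, 79, 87, 85, 82, 82]
190 [82, 83, 65, 61, 62, 62, 64, 65, 69, 72, 72, 83, 98, 122, 133, 124, 98, 79, 73, 74, 72, 66, 66, 60, 64, 66, 65]
194 [81, 78, 78, 75, 78, 73, 54, 62, 66, 68, 68, 72, 75, 81, 82, 75, 75, 76, 71, 68, 65, 60, 62, 65, 63, 61, 62]Traceback (most recent call last):
  File "<stdin>", line 8, in <module>
    return umr_minimum(a, axis, None, out, keepdims, initial, where)
ValueError: zero-size array to reduction operation minimum which has no identity
```

```bash
python3 -c "
from h import *
import json
print(onz('wrist',(321.5,191.5),.072,json.load(open('w5.json'))))"
python3 nudge.py '[[0.04,0.001,0.001,0.035,0],[0.04,0.001,0.001,0.07,0],[0.04,0.001,0.001,0.10,0],[0.04,0.001,0.001,0.12,0],[0.04,0.001,0.001,0.13,0],[0.04,0.001,0.001,0.134,0],[0.04,0.001,0.001,0.134,0]]'
```

```text
[ 0.50207544 -0.01212186  0.072     ]
t: 15.17
eef_pos: [0.5025, -0.0128, 0.0518]
ee_rot: [3.141, 0.001, -0.063]
force: [-0.3, 0.8, 0.4]
width: 0.0399
gripper_force: 0.0
```

```bash
python3 nudge.py '[[0.005,0,-0.001,0,0],[0.005,0,-0.001,0,0],[0.005,0,-0.001,0,0],[0.005,0,-0.001,0,0]]' 12
```

```text
t: 15.5
eef_pos: [0.5029, -0.011, 0.0533]
ee_rot: [-3.141, -0.002, -0.063]
force: [0.7, 0.1, -0.1]
width: 0.019
gripper_force: 0.0
```

```bash
python3 nudge.py '[[0.005,0,0,0,0],[0.005,0,0,0,0],[0.005,0.001,0,-0.008,0],[0.005,0.003,0,-0.016,0],[0.005,0.007,0,-0.024,0],[0.005,0.013,0,-0.030,0],[0.005,0.019,0,-0.035,0],[0.005,0.027,0,-0.039,0],[0.005,0.031,0,-0.0405,0],[0.005,0.031,0,-0.0405,0]]' 12
```

```text
t: 16.33
eef_pos: [0.535, -0.0134, 0.0937]
ee_rot: [3.141, -0.002, -0.063]
force: [-3.5, 1.1, 10.1]
width: 0.0147
gripper_force: 12.0
```

```bash
python3 nudge.py '[[0.005,0,0.002,-0.002,0],[0.005,0,0.007,-0.002,0],[0.005,0,0.013,-0.002,0],[0.005,0,0.019,-0.002,0],[0.005,0,0.025,-0.002,0],[0.005,0,0.031,-0.002,0],[0.005,0,0.035,-0.002,0],[0.005,0,0.036,-0.002,0],[0.005,0,0.036,-0.002,0]]'; python3 - <<'E'
from h import *
t=arm.grab_frame('scene')[:,:,::-1];cv2.imwrite('pics/s6.png',t)
w=arm.grab_frame('wrist')[:,:,::-1];cv2.imwrite('pics/w6.png',w)
E
```

```text
t: 17.08
eef_pos: [0.5305, -0.05, 0.094]
ee_rot: [3.141, 0.001, -0.064]
force: [4.8, -0.6, -19.4]
width: 0.0145
gripper_force: 12.0
```

```bash
python3 nudge.py '[[0.005,-0.004,0,0.0025,0],[0.005,-0.012,0,0.006,0],[0.005,-0.018,0,0.0115,0],[0.005,-0.0235,0,0.018,0],[0.005,-0.0275,0,0.0255,0],[0.005,-0.030,0,0.034,0],[0.005,-0.031,0,0.0415,0],[0.005,-0.031,0,0.0425,0],[0.005,-0.031,0,0.0425,0]]'
```

```text
t: 17.93
eef_pos: [0.4998, -0.0473, 0.0519]
ee_rot: [3.141, 0.001, -0.062]
force: [-1.1, -0.6, 4.5]
width: 0.015
gripper_force: 12.0
```

```bash
python3 nudge.py '[[0.04,0,0,0,0],[0.04,0,0,0,0],[0.04,0,0,0,0],[0.04,0,0,0,0],[0.04,0,0,-0.02,0],[0.04,0,0,-0.06,0],[0.04,0,0,-0.10,0],[0.04,0,0,-0.13,0],[0.04,0,0,-0.13,0],[0.04,0,0,-0.13,0]]'; python3 - <<'E'
from h import *
s=arm.get_state();im=arm.grab_frame('wrist')[:,:,::-1];cv2.imwrite('pics/w7.png',im)
t=arm.grab_frame('scene')[:,:,::-1];cv2.imwrite('pics/s7.png',t)
a=cv2.resize(im[0:215,200:490],(800,593),interpolation=cv2.INTER_CUBIC)
b=cv2.resize(t[150:225,290:390],(300,225),interpolation=cv2.INTER_CUBIC)
a[593-225:,800-300:]=b
cv2.imwrite('pics/w7c.png',a);print(s['eef_pos'])
E
```

```text
t: 18.77
eef_pos: [0.501, -0.0469, 0.1842]
ee_rot: [-3.14, -0.004, -0.063]
force: [0.8, 0.0, -0.6]
width: 0.0403
gripper_force: 0.0
[ 0.50097686 -0.04685792  0.18420755]
```

View pics/w7c.png

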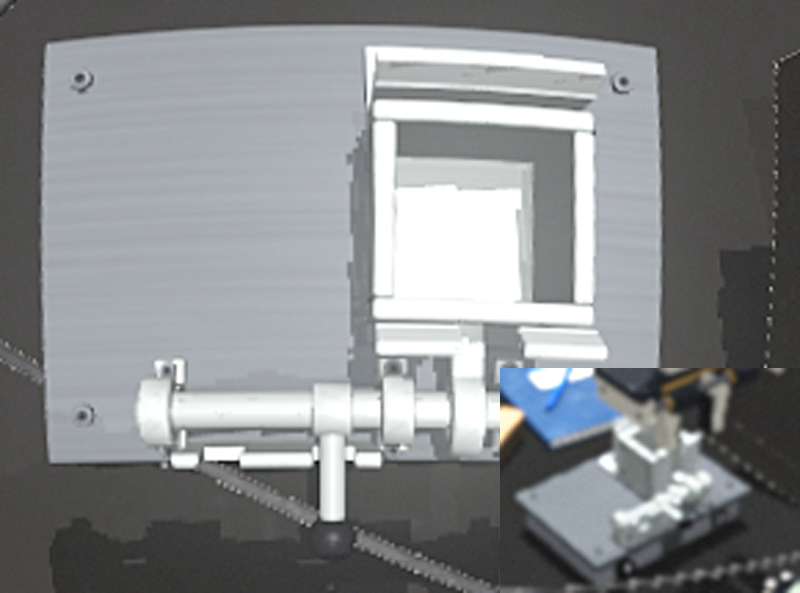

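The bolt now passes through the lug's eye, and the handle points at the robot within the second notch. The ball is at about (320,196) in the full picture. One numeric check before I hand in.

```bash
python3 - <<'E'
from h import *
s=arm.get_state();uv=(200+332/800*290-.3,540/593*215-.3)
R=Ro.from_euler('z',-.063).as_matrix()
st=np.array([.5993,-.0955,0])
for z in (.068,.072,.077,.082): print(z,(R.T@(onz('wrist',uv,z,s)-st)).round(4))
E
```

```text
0.068 [-0.1052  0.0414  0.068 ]
0.072 [-0.1042  0.0415  0.072 ]
0.077 [-0.1029  0.0415  0.077 ]
0.082 [-0.1016  0.0415  0.082 ]
```

```bash
python3 -c "
from station import arm
print(arm.job_done())"
```

```text
the job is handed in; nothing more can be done
None
```

The lugged mould is seated in the clamp, the bolt is through its eye at about 36.5 mm, and the handle is down in the second notch; I handed the job in at about 19 s of the 72 s allowed, and no verdict came back.

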